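# Load a power supply into the high-voltage test box and shut its guard

## Robot

A 7-joint arm with a two-finger parallel gripper is mounted at the origin on the work surface. World frame = base frame: x ahead of the robot, y to its left, z up, the work surface at z = 0. Lengths are in mm, angles in rad, forces in N, time in s.
With the tool pointing down it reaches from about 400 to 900 mm from the base axis. Payload 5.5 kg.
Tool frame: the origin (TCP) lies on the centre line of the jaws, within the pads' length; the fingertips stand 14 mm ahead of it and the grasp point (between the pads) lies 5 mm behind it; z points along the fingers, y is the line along which they close (so a half turn about z gives the same grasp; the last joint's range is limited). The gripper opens to 85 mm and grips with 20 to 120 N. Pads are 22 mm wide; open, the fingers measure 114 mm over their backs; the gripper's body (76 mm by 85 mm) begins 54 mm behind the grasp point. The pads swing forward as they close: fully open they stand 13 mm farther back than shut.
Start: joints at [1.49, 0.501, -0.427, 1.55, 0.221, 1.138, -0.21], TCP at [219.126, -611.95, 245.31] pointing down, gripper open.
Joint ranges: [-2.88, 2.88], [-0.31, 2.03], [-1.54, 1.56], [0.2, 2.42], [-1.41, 4.55], [0.19, 2.02], [-2.57, 2.57]. Speed limits (rad/s): [2.57, 2.57, 3.14, 3.14, 3.14, 3.14, 3.14].

## Interface

Orientations are given as a rotation vector (axis times angle).
In Python, from cell import get_obs, get_image, camera_model, sign_off, outline_of gives the robot as it stands. The module is installed in compiled form; this text tells all that it offers.
- The arm moves only by the tool servo_tool, never from a script. Its arguments are lists of equal length, an entry for each row: "translation": the shift along the tool's x, y, z in m, a list of three; "twist": the turn about the tool's z in rad; "hand": the opening, from -1 (shut) to 1 (fully open), so that 0 is half open. A call has 1 to 12 rows; each row is the pose to reach, as a shift and turn from the pose commanded when the call began, along the tool's axes at that moment; what a row does not reach only later rows make up. A row lasts 1/12 s, in which the tool goes at most 41.7 mm and 7.16 degrees, less where a joint would pass 70% of its speed; a pose out of reach is approached as far as the arm can. A call with a gripper value outside its range is refused whole. The fingers move at their own pace and stop on an object; "force" is the grip in N (left out, the last holds). Time passes only in rows, so rows that repeat a pose let the fingers close. It gives the time, the measured TCP pose, the force, the opening and the grip force at its end, in the units of the state.
- get_obs(): the state, without advancing time (a new reading comes with each control period).
- get_image(name): name is "side" or "top" or "wrist"; returns the picture (480x640x3 uint8, red, green, blue); there is no depth.
- camera_model(name): a dict with "fovy" (degrees; the focal length in pixels is half the picture's height over the tangent of half this angle, whatever the lens; pixels are square), "cx", "cy" (the principal point, pixels), "xyz" and "orientation" of the camera in the world. Camera axes: x right, y down, z forward; pixel columns grow to the right and rows downward; lengths in mm; the calibration is good to about 2 mm. A picture is of the moment at which its call begins: read the wrist's pose just before it. camera_model takes no time and is no camera call; for the wrist camera it gives the pose at the moment of the call.
- sign_off(): hands the job in; it is judged then, once.
Trained networks look in the newest picture that a camera, given by its name, has taken for a name from the list of things; names that differ only in an ending like _2 or _b are one class to them, and where a whole thing is asked for, a point or a joint stands for the part that bears it (a point fixed in the world has none). Each returns a list of dicts, best first, with "score" (0 to 1); they miss things now and then, are a little off and sometimes report something else, mostly with a low value. They report only what shows in the picture. A call takes as long as a camera call.
- outline_of(camera, query): "region" (480x640 bool, what is visible of it) and "extent" ([centre column, centre row, width, height] in pixels, round what is visible of it).
The state is a dict: "t": time; "qpos": joint angles; "qvel": joint speeds; "joint_torque": joint torques, N m; "eef_pos": TCP position; "tcp_rot": TCP orientation; "wrist_force": force on the tool from outside, world axes, zero at the start; "moment": the same for the moment, N m; "finger_gap": finger opening in mm; "finger_force": force on a finger pad.
Only numpy, scipy, OpenCV 4.12 (cv2) and the standard library are available. Lean on these libraries where they do the work, as an engineer would, in place of code of your own. Each camera call takes 0.05 s, during which the arm holds its last target. There are 200 camera calls.

## Task

Get the caged power supply ready for its insulation test: slide the clear guard of the test box wide open, set the supply down flat in the locators on the bed with its black terminal strip at the contact pins, then slide the guard fully home and let go of it. Work gently: do not fling or slam the guard, do not drop the supply into the box, and leave the other things on the bench where they are.

Things in the scene. Friction and masses are not known exactly. Their poses are not given: they have to be found in the camera images.
- testbox: Low grey sheet-metal test box fixed to the bench, 430 (its y) x 230 (x) x 122 mm high over the tracks, turned up to 0.3 rad. Origin: centre of its underside, on the bench. Its -y half is a closed deck 105 mm high; its +y half is an open bay, 170 (x) by 190 mm (y = 5 to 195 mm), bed 45 mm and rim 105 mm above the bench, covered by the sliding guard.
- nest (a point): Centre of the supply's place on the bed, at bed height, 100 mm to +y of the box's origin; axes as the box. A supply laid right has its origin here and its +y along the box's +y. Four aluminium corner locators, 8 mm high with lips flared out to 16 mm, leave it 3 mm of play each way; they reach 22 mm along its sides from each end, so its middle stays free for fingers.
- guard (a joint): Travel of the guard along its tracks, m: 0 = fully home (shut over the bay), 0.185 = fully open (over the deck), both firm stops. Grows as the guard moves to the box's -y. Slides with some 2 to 5 N and stays where it is left. Starts shut or up to 40 mm open.
- guard_handle (a point): Middle of the bar of the guard's black bow handle, 153 mm above the bench; axes as the box. The bar runs along the box's x, 124 mm long, 14 x 14 mm in section, on posts 55 mm either side of the middle, with 33 mm free below it over the pane. With the guard shut it is 170 mm to +y of the box's origin. The guard is a clear pane 200 x 205 mm with aluminium end bars.
- psu: The caged power supply: bare perforated aluminium case with a lower black screw-terminal strip at one end; 110 (its y) x 52 (x) x 38 mm high, 0.2 to 0.42 kg. Origin: centre of its underside. Strip at the +y end, 18 mm long, 26 mm high; the case is a plain box from y = -55 to +37 mm. Lies flat in one of three places left of the box, its +y within 0.8 rad of the world's +y.
- heatsink: Bystander: finned aluminium heat sink, 100 (its y) x 60 x 36 mm, no terminals. Origin: centre of its underside. In one of the same three places.
- transformer: Bystander: laminated iron transformer, 94 (its y) x 66 x 75 mm high with a brown winding. Origin: centre of its underside. In one of the same three places.
- multimeter: Bystander: hand-held multimeter lying on its back to the right of the test box, 185 (its y) x 90 x 51 mm. Origin: centre of its underside.
- spool: Bystander: upright reel of solder with green flanges, 64 mm across, 57 mm high, at the left, beyond the three places. Origin: centre of its underside.
- flux: Bystander: white plastic bottle with black cap, 48 mm across, 115 mm high, beyond the three places to the left. Origin: centre of its underside.
- board: Bystander: green circuit board on short pillars, 100 (its y) x 70 x 25 mm, left of the robot, short of the three places. Origin: centre of its underside.
- psu_terminals (a point): Point on the power supply at the top middle of its terminal strip: 46 mm to +y of the supply's origin and 26 mm up.
- pins (a point): Middle of the nest-side face of the black contact block at the bay's +y end, 69 mm to +y of the nest and 19 mm above the bed. The block is 64 (x) x 22 (y) x 32 mm high. Three thin sprung brass pins point from it to the nest and meet the terminal strip; they give way and can be ignored as obstacles.
- driver: Bystander: screwdriver with a black handle, 190 mm long (its x), 26 mm thick, lying right of the robot, short of the test box. Origin: midway along it, on the bench.

How it is judged (in metres and radians):
On the way, in this order (a step that is already met when the one before it is completed fails the run):
1. the guard is slid wide open (at least 150 mm) (value of joint guard above 0.15 m), for 0.2 s.
2. the supply lies in the locators, terminals to the contact pins, let go of, the guard still open (value of joint guard above 0.12 m and x of psu in the frame of nest between -0.006 and 0.006 m and y of psu in the frame of nest between -0.006 and 0.006 m and z of psu in the frame of nest below 0.004 m and angle between psu's own z axis and vertical below 0.06 rad and y of psu_terminals in the frame of nest above 0.03 m and contact force between the fingers and psu below 0.1 N), for 0.2 s.
At the end, for the whole second after the job is handed in: The guard is fully home (within 4 mm of shut), and the supply lies at rest and flat on the bed between the locators (origin within 6 mm of the nest each way, no more than 4 mm above the bed, tilted less than 0.06 rad), terminal strip at the contact pins (value of joint guard below 0.004 m and x of psu in the frame of nest between -0.006 and 0.006 m and y of psu in the frame of nest between -0.006 and 0.006 m and z of psu in the frame of nest below 0.004 m and angle between psu's own z axis and vertical below 0.06 rad and y of psu_terminals in the frame of nest above 0.03 m and linear speed of psu below 0.02 m/s); the robot touches nothing.
It fails at once if the guard is flung or slammed (faster than 0.4 m/s) (velocity of joint guard above 0.4 m/s or velocity of joint guard below -0.4 m/s).
It fails at once if the supply is dropped into the nest (faster than 0.5 m/s within 40 mm of it) (distance between psu and nest below 0.04 m and linear speed of psu above 0.5 m/s).
It fails at once if another thing on the bench is shifted by more than 25 mm (distance of any of heatsink, transformer, multimeter, spool, flux, board, driver from where it was at the start of the episode above 0.025 m).
It also fails if it takes over 67 s, if anything falls off the work surface, if the arm or the gripper's body presses on something with over 40 N, if the wrist force passes 120 N, or if a joint passes its speed limit or range.

## Working session

There is one attempt and no reset: what is moved stays moved. The work goes in short steps, Python scripts to look and compute and a tool call to move; the robot and the scene stay as the last step left them, time stands still between calls to the robot, and variables do not carry over. Pictures are saved under pics/ and viewed, at most 10 in all, crops included, and the job is handed in when it is done.

Besides the shell and the picture viewer there is one more tool, called after "Request:" as name(argument=value, ...) on one line, values as JSON. servo_tool: Moves the arm, as the interface text tells. Its arguments: {"type":"object","properties":{"translation":{"type":"array"},"twist":{"type":"array"},"hand":{"type":"array"},"force":{"type":"number"}},"required":["translation","twist","hand"]}

```bash
mkdir -p pics
cat > h.py <<'E'
import numpy as np, cv2
from scipy.spatial.transform import Rotation as R
from cell import *
def cam(n):
    m=camera_model(n); f=240/np.tan(np.radians(m['fovy'])/2)
    return m,f
def Rm(o):
    o=np.array(o,float); return o if o.shape==(3,3) else (R.from_rotvec(o).as_matrix() if o.size==3 else R.from_quat(o).as_matrix())
def px2w(n,uv,z,c=None):
    m,f=c or cam(n); uv=np.atleast_2d(uv).astype(float)
    d=np.c_[(uv[:,0]-m['cx'])/f,(uv[:,1]-m['cy'])/f,np.ones(len(uv))]@Rm(m['orientation']).T
    p=np.array(m['xyz']); s=(z-p[2])/d[:,2]; return p+d*s[:,None]
def w2px(n,P,c=None):
    m,f=c or cam(n); q=(np.atleast_2d(P)-np.array(m['xyz']))@Rm(m['orientation'])
    return np.c_[q[:,0]/q[:,2]*f+m['cx'],q[:,1]/q[:,2]*f+m['cy']]
def save(n,name,crop=None,s=1):
    im=get_image(n); a=im
    if crop: a=a[crop[1]:crop[3],crop[0]:crop[2]]
    a=cv2.resize(a,None,fx=s,fy=s,interpolation=cv2.INTER_CUBIC)
    cv2.imwrite(f'pics/{name}.png',a[:,:,::-1]); return im
E
python3 - <<'E'
from h import *
np.set_printoptions(precision=1,suppress=True)
print(get_obs()); 
for n in ['top','side','wrist']: print(n,camera_model(n))
t=save('top','t0'); s=save('side','s0')
for q in ['testbox','guard_handle','psu','heatsink','transformer','guard']:
    for r in outline_of('top',q)[:2]:
        c,(ww,hh),a=cv2.minAreaRect(np.argwhere(r['region'])[:,::-1].astype(np.float32))
        print(q,round(r['score'],2),np.array(r['extent']),np.array(c),np.array([ww,hh]),a,px2w('top',[c],{'psu':38,'guard_handle':153,'testbox':105}.get(q,36))[0])
E
```

```text
{'t': 0.0, 'qpos': array([ 1.5,  0.5, -0.4,  1.6,  0.2,  1.1, -0.2]), 'qvel': array([ 0., -0.,  0.,  0., -0.,  0.,  0.]), 'joint_torque': array([ -0. , -57. ,  -5.8, -28.1,   0. ,   0. ,   0. ]), 'eef_pos': array([ 218.8, -611.3,  244.2]), 'tcp_rot': array([-3.1, -0.5,  0. ]), 'wrist_force': array([-0.5,  1.4,  0.2]), 'moment': array([ 0., -0.,  0.]), 'finger_force': 0.0, 'finger_gap': 85.18632703914598}
top {'fovy': 56.97181219400453, 'cx': 315.1048436469122, 'cy': 247.01729419614034, 'xyz': array([ 405.7,  -57. , 1170. ]), 'orientation': array([-2.2,  2.2, -0.1])}
side {'fovy': 45.51555597043435, 'cx': 311.6115475694065, 'cy': 243.6337742634786, 'xyz': array([ -132.5, -1242.7,  1307.1]), 'orientation': array([-2.2,  0.6, -0.3])}
wrist {'fovy': 70.11226452817377, 'cx': 320.6123074641309, 'cy': 243.331546809428, 'xyz': array([ 285.6, -587. ,  372.3]), 'orientation': array([ 2.4, -1.7, -0.2])}
testbox 0.64 [361.1 221.8 194.4 136.2] [362.3 221. ] [101.2 180.2] 76.60750579833984 [ 562.2 -177.7  105. ]
guard_handle 0.87 [321.8 229.6 100.7  95.1] [321.  227.4] [80.9 86.6] 76.46414184570312 [542.4 -76.1 153. ]
guard_handle 0.54 [363.1 219.4 197.  130.5] [362.  221.4] [101.9 179.7] 76.34235382080078 [ 554.2 -171.5  153. ]
psu 0.9 [178.8 222.1  46.2  26.2] [177.6 220.8] [23.3 44.3] 78.69007110595703 [583.4 291.7  38. ]
psu 0.54 [363.1 219.9 195.4 134.1] [362.4 221.4] [102.3 181.6] 76.48343658447266 [ 571.1 -185.4   38. ]
heatsink 0.56 [135.4 272.1  46.2  39.3] [137.  270.4] [26.5 42.3] 54.46232223510742 [457.8 395.4  36. ]
transformer 0.79 [203.9 297.8  40.   35.2] [202.3 296.6] [27.4 40.9] 66.03751373291016 [387.2 228.3  36. ]
transformer 0.68 [138.9 273.2  46.9  41.5] [137.  270.6] [27. 43.] 54.865806579589844 [457.2 395.5  36. ]
guard 0.73 [320.4 229.8  99.7  98.2] [320.9 227. ] [81.5 86.1] 75.96376037597656 [559.  -77.9  36. ]
```

View pics/t0.png

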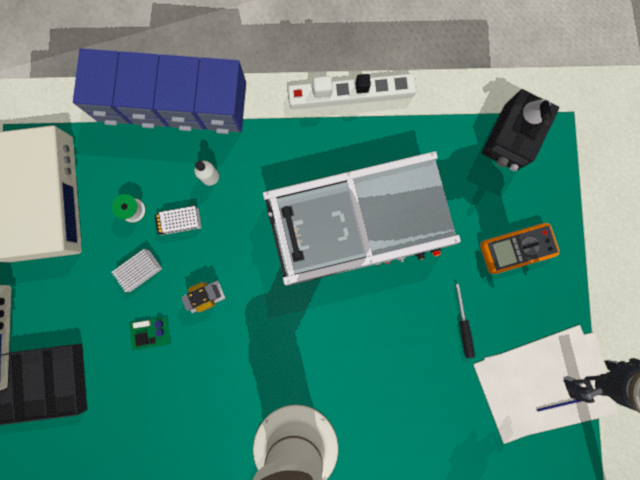

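The top view shows the box's long axis turned about 0.23 rad, with the handle bar at (292,232). The PSU is at (178,221), its terminals at the left (+y) end. The heat sink is at (137,271) and the transformer at (203,297).

Run:
```python
from h import *
save('top','t1',(255,145,465,290),3.8)
np.set_printoptions(precision=4,suppress=True)
o=get_obs();print(R.from_rotvec(o['tcp_rot']).as_matrix())
m=camera_model('wrist');Rt=R.from_rotvec(o['tcp_rot']).as_matrix()
print('cam in tool',Rt.T@(np.array(m['xyz'])-o['eef_pos']));print(Rt.T@Rm(m['orientation']))
```

```text
[[ 0.9415  0.3371  0.    ]
 [ 0.3371 -0.9415  0.0001]
 [ 0.     -0.0001 -1.    ]]
cam in tool [  71.0681   -0.6518 -128.0035]
[[-0.0004 -0.9607 -0.2774]
 [ 1.     -0.0005  0.0002]
 [-0.0003 -0.2774  0.9607]]
```

View pics/t1.png

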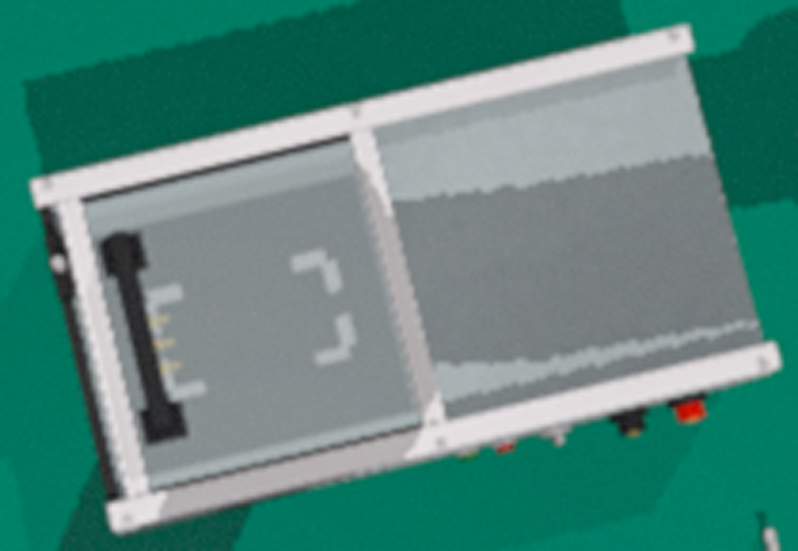

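The crop shows the track's outer corners at about (31,180), (690,25), (780,368) and (112,533). The handle bar runs from (124,245) to (163,425), and the locators sit near (165,300), (185,390), (320,262) and (340,350).

Run:
```python
from h import *
np.set_printoptions(precision=3,suppress=True)
f=lambda a:np.array(a)/3.8+[255,145]-0.4
C=px2w('top',f([(31,180),(690,25),(780,368),(112,533)]),122)[:,:2]
c=C.mean(0); ax=(C[0]+C[3]-C[1]-C[2])/2; print(C,c,np.linalg.norm(ax),np.arctan2(-ax[0],ax[1]))
ax2=(C[0]+C[1]-C[2]-C[3])/2;print(np.linalg.norm(ax2),np.arctan2(ax2[1],ax2[0]))
th=np.arctan2(-ax[0],ax[1]);B=np.array([[np.cos(th),-np.sin(th)],[np.sin(th),np.cos(th)]])
print('handle box',(px2w('top',f([(124,245),(163,425),(143,336)]),158)[:,:2]-c)@B)
print('nest',c+B@[0,100],'loc',(px2w('top',f([(155,288),(205,390),(293,268),(318,365)]),60)[:,:2]-c)@B)
h=px2w('top',f([(143,336)]),158)[:,:2];print('handle',h)
p=px2w('top',[(178.4,220.2)],34)[0];print(p)
```

```text
[[ 635.572   61.382]
 [ 726.618 -360.695]
 [ 505.234 -406.694]
 [ 411.778   13.864]] [ 569.8   -173.036] 431.2983884918968 0.21555682644263022
227.44676955076125 0.20705558045593359
handle box [[ 53.278 166.688]
 [-59.199 169.194]
 [ -3.753 168.383]]
nest [548.411 -75.35 ] loc [[ 38.455 155.071]
 [-35.775 138.729]
 [ 29.822  62.433]
 [-37.295  61.897]]
handle [[530.119  -9.352]]
[585.526 290.733  34.   ]
```

Request:
servo_tool(translation=[[0.35,-0.325,0],[0.35,-0.325,0],[0.35,-0.325,0],[0.35,-0.325,0],[0.35,-0.325,0],[0.35,-0.325,0],[0.35,-0.325,0],[0.35,-0.325,0],[0.35,-0.325,0],[0.35,-0.325,0],[0.35,-0.325,0],[0.35,-0.325,0]], twist=[0.132,0.132,0.132,0.132,0.132,0.132,0.132,0.132,0.132,0.132,0.132,0.132], hand=[1,1,1,1,1,1,1,1,1,1,1,1])

```text
t: 1.45
eef_pos: [441.5, -182.4, 246.1]
tcp_rot: [-3.122, -0.342, -0.004]
wrist_force: [1.2, -0.3, 0.1]
finger_gap: 85.2
finger_force: 0.0
```

```bash
cat >> h.py <<'E'
def rel(x,y,z,yaw=None,o=None):
    o=o or get_obs(); M=Rm(o['tcp_rot']); d=M.T@(np.array([x,y,z])-o['eef_pos'])/1000
    y0=np.arctan2(M[1,0],M[0,0]); return np.round(d,4), None if yaw is None else round((y0-yaw+np.pi/2)%np.pi-np.pi/2,4), np.round(o['eef_pos'],1), round(y0,4)
E
python3 - <<'E'
from h import *
print(rel(533,-8,245,.212)); print(get_obs()['t'],get_obs()['wrist_force'])
E
```

```text
(array([ 0.1271, -0.1505,  0.0015]), np.float64(0.006), array([ 441.5, -182.4,  246.1]), np.float64(0.218))
1.45 [ 1.22827563 -0.34048127  0.12726756]
```

Request:
servo_tool(translation=[[0.127,-0.15,0.0],[0.127,-0.15,0.0],[0.127,-0.15,0.0],[0.127,-0.15,0.0],[0.127,-0.15,0.0],[0.127,-0.15,0.0],[0.127,-0.15,0.0]], twist=[0,0,0,0,0,0,0], hand=[1,1,1,1,1,1,1])

```text
t: 2.03
eef_pos: [532.2, -12.0, 245.5]
tcp_rot: [-3.122, -0.34, -0.001]
wrist_force: [0.8, -0.1, -0.3]
finger_gap: 85.3
finger_force: 0.0
```

Run:
```python
from h import *
print(rel(533,-8,245,.212))
c=cam('wrist');save('wrist','w0'); print(c)
import pickle;pickle.dump(c,open('c0.pkl','wb'))
```

```text
(array([ 0.0016, -0.0037,  0.0005]), np.float64(0.0048), array([532.2, -12. , 245.5]), np.float64(0.2168))
({'fovy': 70.11226452817377, 'cx': 320.6123074641309, 'cy': 243.331546809428, 'xyz': array([601.35049755,   3.84764693, 373.53379764]), 'orientation': array([ 2.26975996, -1.82477969, -0.25817607])}, np.float64(342.0418285341013))
```

View pics/w0.png

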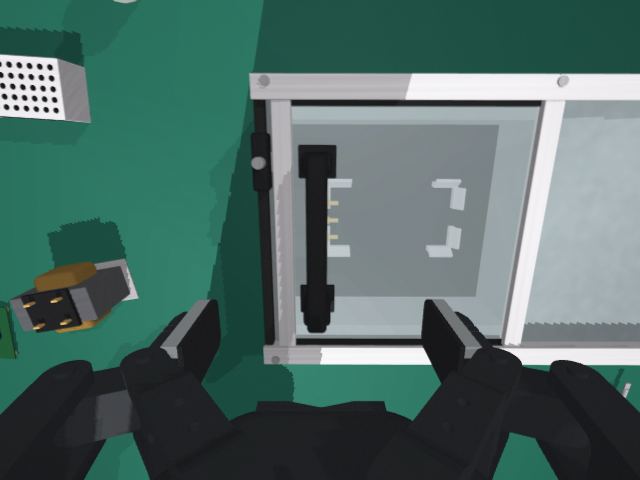

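The wrist view shows the bar at column 317, rows 150–330, the track ends at (249,73) and (264,363), and the locators at (340,183), (340,251), (455,190) and (447,245).

Run:
```python
from h import *
import pickle;c=pickle.load(open('c0.pkl','rb'))
np.set_printoptions(precision=2,suppress=True)
P=lambda uv,z:px2w('wrist',uv,z,c)[:,:2]
A=P([(249,73),(264,363.5)],122); d=A[0]-A[1]; print('trackends',A,np.linalg.norm(d),np.arctan2(d[1],d[0]))
u=P([(249,73),(639,75)],122);l=P([(264,363.5),(639,364)],122)
for e in (u,l): v=e[0]-e[1]; print('yaw',np.arctan2(-v[0],v[1]))
hb=P([(317,160),(316,325)],160);v=hb[0]-hb[1];print('bar',hb,np.linalg.norm(v),np.arctan2(v[1],v[0]))
th=.212;B=np.array([[np.cos(th),-np.sin(th)],[np.sin(th),np.cos(th)]])
org=A.mean(0)-B@[0,215]; print('origin',org,'nest',org+B@[0,100],'bar in box',(hb-org)@B)
L=P([(352,179.5),(350,256.5),(432,180),(426,256)],61);print('loc in box',(L-org)@B)
```

```text
trackends [[636.16  60.73]
 [416.22  12.65]] 225.1287004218786 0.2152205459401952
yaw 0.21164311489692053
yaw 0.21529712383441965
bar [[592.22   4.21]
 [482.67 -18.82]] 111.93790072918053 0.20726519594336187
origin [ 571.43 -173.49] nest [550.39 -75.73] bar in box [[ 57.71 169.35]
 [-54.22 169.88]]
loc in box [[ 36.64 138.81]
 [-36.47 138.55]
 [ 36.52  66.59]
 [-35.63  65.54]]
```

Request:
servo_tool(translation=[[0.006,-0.0035,0.03],[0.006,-0.0035,0.06],[0.006,-0.0035,0.09],[0.006,-0.0035,0.097],[0.006,-0.0035,0.097],[0.006,-0.0035,0.097],[0.006,-0.0035,0.097],[0.006,-0.0035,0.097],[0.006,-0.0035,0.097],[0.006,-0.0035,0.097],[0.006,-0.0035,0.097]], twist=[0.004,0.004,0.004,0.004,0.004,0.004,0.004,0.004,0.004,0.004,0.004], hand=[1,1,1,1,1,-1,-1,-1,-1,-1,-1], force=30)

```text
t: 3.0
eef_pos: [537.3, -9.7, 149.2]
tcp_rot: [3.124, 0.326, 0.002]
wrist_force: [-2.4, 1.3, 9.1]
finger_gap: 13.3
finger_force: 32.3
```

Request:
servo_tool(translation=[[0,0.006,0],[0,0.018,0],[0,0.035,0],[0,0.053,0],[0,0.071,0],[0.001,0.089,0],[0.001,0.107,0],[0.001,0.125,0],[0.001,0.143,0],[0.001,0.16,0],[0.001,0.174,0],[0.001,0.182,0]], twist=[0,0,0,0,0,0,0,0,0,0,0,0], hand=[-1,-1,-1,-1,-1,-1,-1,-1,-1,-1,-1,-1], force=30)

```text
t: 4.0
eef_pos: [576.3, -187.9, 149.2]
tcp_rot: [-3.122, -0.324, -0.002]
wrist_force: [-7.4, 15.1, 14.3]
finger_gap: 13.6
finger_force: 33.2
```

Request:
servo_tool(translation=[[0,0,0],[0,0,0],[0,0,0],[0,0,0],[0,0,-0.03],[0,0,-0.07],[0,0,-0.11],[0,0,-0.11],[0,0,-0.11]], twist=[0,0,0,0,0,0,0,0,0], hand=[-1,-1,1,1,1,1,1,1,1])

```text
t: 4.75
eef_pos: [576.8, -188.7, 261.0]
tcp_rot: [3.122, 0.324, 0.007]
wrist_force: [0.2, -0.6, -0.7]
finger_gap: 85.6
finger_force: 0.0
```

Run:
```python
from h import *
# above psu, standing back so the camera sees it
print(rel(560,285,260,.2)); print(get_obs()['t'],get_obs()['wrist_force'])
```

```text
(array([ 8.090e-02, -4.671e-01, -3.000e-04]), np.float64(0.0071), array([ 576.8, -188.7,  261. ]), np.float64(0.2071))
4.75 [ 0.23887024 -0.61409465 -0.67850006]
```

Request:
servo_tool(translation=[[-0.01,-0.04,0],[-0.02,-0.08,0],[-0.03,-0.115,0],[-0.03,-0.115,0],[-0.03,-0.115,0],[-0.03,-0.115,0]], twist=[0,0,0,0,0,0], hand=[1,1,1,1,1,1])

```text
t: 5.25
eef_pos: [521.7, -82.5, 257.3]
tcp_rot: [3.124, 0.325, -0.003]
wrist_force: [0.8, -0.2, -0.7]
finger_gap: 85.5
finger_force: 0.0
```

Run:
```python
from h import *
c=cam('wrist');save('wrist','w1',(160,60,480,300),2.5)
import pickle;pickle.dump(c,open('c1.pkl','wb'))
print(rel(565,285,230,.2)); print(w2px('wrist',[(550,-75.8,45)],c))
```

```text
(array([ 0.1174, -0.3515,  0.0272]), np.float64(0.006), array([522.1, -83.1, 257.4]), np.float64(0.206))
[[320.48476152 188.30606609]]
```

View pics/w1.png

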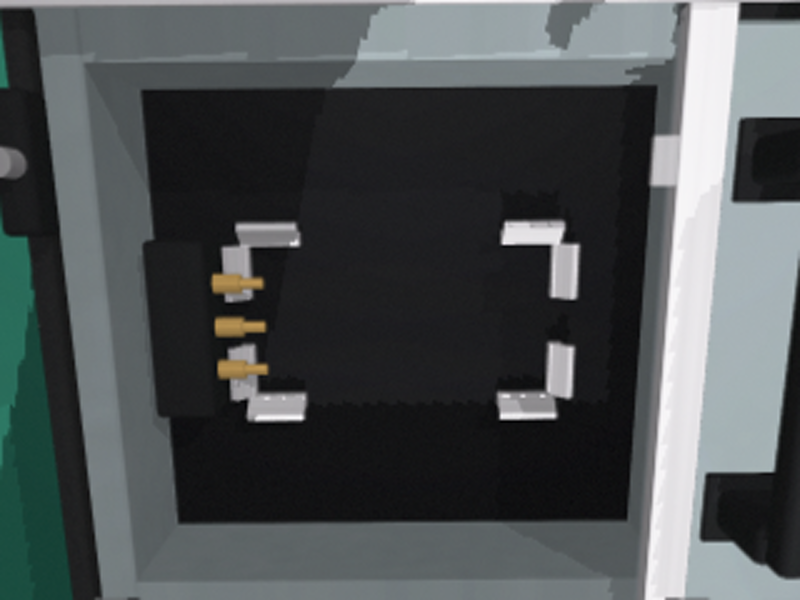

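The wrist crop shows the guard open and the nest empty. Locator inner edges: upper at row 245, lower at row 394, left at columns 251–257, right at columns 550–546.

Run:
```python
from h import *
import pickle;c=pickle.load(open('c1.pkl','rb'))
np.set_printoptions(precision=2,suppress=True)
f=lambda a:np.array(a)/2.5+[160,60]-0.3
P=lambda uv,z:px2w('wrist',f(uv),z,c)[:,:2]
th=.213;B=np.array([[np.cos(th),-np.sin(th)],[np.sin(th),np.cos(th)]]);n=np.array([550,-75.8])
for z in (45,49,53):
  print(z,'U',(P([(300,246),(502,244)],z)-n)@B,'L',(P([(305,394),(500,393)],z)-n)@B,'endL',(P([(250,275),(256,370)],z)-n)@B,'endR',(P([(552,270),(547,370)],z)-n)@B)
u=P([(236,223),(564,221)],61);v=u[0]-u[1];print('yaw',np.arctan2(-v[0],v[1]))
u=P([(248,420),(555,419)],61);v=u[0]-u[1];print('yaw',np.arctan2(-v[0],v[1]))
u=P([(178,522),(627,520)],45);v=u[0]-u[1];print('yaw',np.arctan2(-v[0],v[1]),np.linalg.norm(v))
u=P([(142,90),(656,87)],45);v=u[0]-u[1];print('yaw',np.arctan2(-v[0],v[1]),np.linalg.norm(v),)
print('bay corners',(P([(142,90),(656,87),(178,522),(627,520)],45)-n)@B)
```

```text
45 U [[ 29.26  39.21]
 [ 29.54 -38.8 ]] L [[-28.99  39.47]
 [-29.06 -39.55]] endL [[ 18.4   59.14]
 [-19.04  58.8 ]] endR [[ 19.6  -58.53]
 [-19.75 -58.21]]
49 U [[ 29.41  38.75]
 [ 29.69 -38.35]] L [[-28.15  39.01]
 [-28.22 -39.09]] endL [[ 18.68  58.44]
 [-18.32  58.11]] endR [[ 19.87 -57.85]
 [-19.02 -57.53]]
53 U [[ 29.56  38.29]
 [ 29.84 -37.9 ]] L [[-27.32  38.54]
 [-27.38 -38.63]] endL [[ 18.95  57.74]
 [-17.6   57.42]] endR [[ 20.13 -57.16]
 [-18.29 -56.85]]
yaw 0.2129530400243429
yaw 0.21028330983659418
yaw 0.2115948137886351 190.01728964064955
yaw 0.21256039525631948 189.1369991625445
bay corners [[ 85.35  95.17]
 [ 85.26 -93.97]
 [-83.85  95.3 ]
 [-84.12 -94.71]]
```

Request:
servo_tool(translation=[[0.034,-0.1,0],[0.068,-0.2,0],[0.1,-0.3,0],[0.117,-0.35,0.02],[0.117,-0.35,0.02],[0.117,-0.35,0.02],[0.117,-0.35,0.02],[0.117,-0.35,0.02],[0.117,-0.35,0.02],[0.117,-0.35,0.02],[0.117,-0.35,0.02],[0.117,-0.35,0.02]], twist=[0,0,0,0,0,0,0,0,0,0,0,0], hand=[1,1,1,1,1,1,1,1,1,1,1,1])

```text
t: 6.3
eef_pos: [565.3, 283.6, 237.0]
tcp_rot: [3.124, 0.323, -0.003]
wrist_force: [-0.6, -0.2, -0.3]
finger_gap: 85.0
finger_force: 0.0
```

Run:
```python
from h import *
c=cam('wrist');save('wrist','w2',(120,40,520,340),2)
import pickle;pickle.dump(c,open('c2.pkl','wb'))
print(rel(565,285,230,.2))
for r in outline_of('wrist','psu')[:1]:print(r['score'],r['extent'])
```

```text
(array([-0.0001, -0.0024,  0.0073]), np.float64(0.0047), array([565.6, 282.6, 237.3]), np.float64(0.2047))
0.92 [312.2, 194.1, 115.4, 63.6]
```

View pics/w2.png

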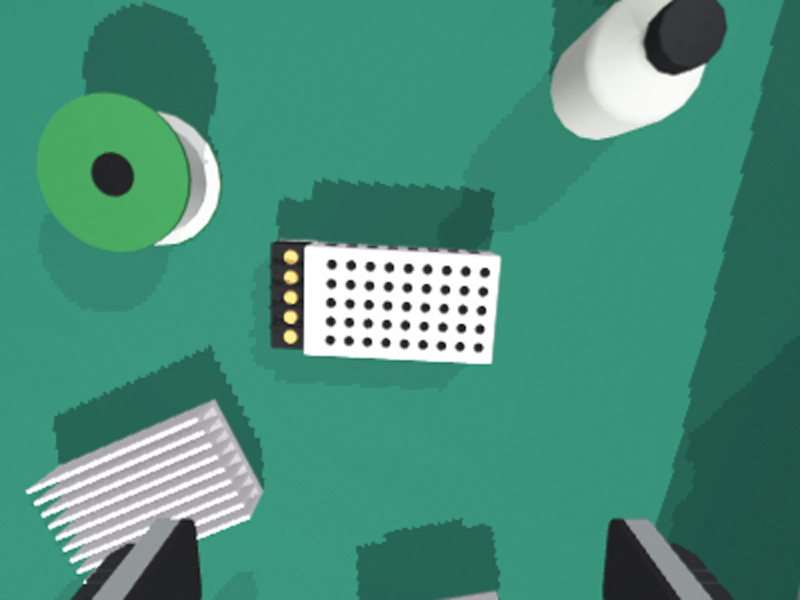

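The wrist view shows the PSU with its black strip on the left. The case's top face corners are (305,245), (500,256), (491,363) and (304,355).

Run:
```python
from h import *
import pickle;c=pickle.load(open('c2.pkl','rb'))
np.set_printoptions(precision=3,suppress=True)
f=lambda a:np.array(a)/2+[120,40]-0.25
C=px2w('wrist',f([(305,245),(500,256),(491,363),(304,355)]),38,c)[:,:2]
a=(C[0]+C[3]-C[1]-C[2])/2;b=(C[0]+C[1]-C[2]-C[3])/2
th=np.arctan2(-a[0],a[1]);print(np.linalg.norm(a),np.linalg.norm(b),th,np.arctan2(b[1],b[0]))
e=[np.array([-np.sin(t),np.cos(t)]) for t in [th]][0]; o=C.mean(0)+9*e; print('origin',o,'casemid',C.mean(0))
yaw=(th+np.arctan2(b[1],b[0]))/2
print(rel(*o,130,th+np.pi/2),rel(*o,130,th-np.pi/2))
print(get_obs()['qpos'])
```

```text
91.18265145179237 51.70844747809662 0.15637262926644646 0.15857645687479557
origin [589.62 299.06] casemid [591.021 290.17 ]
(array([ 0.027, -0.012,  0.108]), np.float64(-1.5231), array([565.7, 282.3, 237.6]), np.float64(0.2041)) (array([ 0.027, -0.012,  0.108]), np.float64(-1.5231), array([565.7, 282.3, 237.6]), np.float64(0.2041))
[ 0.036  0.556 -0.768  1.597  0.412  1.159 -2.191]
```

Request:
servo_tool(translation=[[0.027,-0.012,0.0],[0.027,-0.012,0.0],[0.027,-0.012,0.02],[0.027,-0.012,0.04],[0.027,-0.012,0.06],[0.027,-0.012,0.08],[0.027,-0.012,0.1],[0.027,-0.012,0.1],[0.027,-0.012,0.1],[0.027,-0.012,0.1],[0.027,-0.012,0.1],[0.027,-0.012,0.1]], twist=[0.12,0.24,0.36,0.48,0.6,0.72,0.84,0.96,1.08,1.2,1.32,1.44], hand=[1,1,1,1,1,1,1,1,1,1,1,1])

```text
t: 7.4
eef_pos: [589.6, 300.3, 139.7]
tcp_rot: [2.713, -1.583, -0.005]
wrist_force: [0.2, -2.6, -4.1]
finger_gap: 85.1
finger_force: 0.0
```

Request:
servo_tool(translation=[[0,0,0],[0,0,0],[0,0,0],[0,0,0],[0,0,0]], twist=[0.09,0.17,0.17,0.17,0.17], hand=[1,1,1,1,1])

```text
t: 7.82
eef_pos: [588.4, 300.1, 137.1]
tcp_rot: [2.571, -1.795, -0.007]
wrist_force: [-0.2, -0.1, 1.5]
finger_gap: 85.6
finger_force: 0.0
```

Run:
```python
from h import *
print(rel(589.6,299,20,.157-np.pi/2),get_obs()['qpos'],get_obs()['wrist_force'])
c=cam('wrist');save('wrist','w3',(120,60,520,360),2)
import pickle;pickle.dump(c,open('c3.pkl','wb'))
```

```text
(array([ 0.0015, -0.0017,  0.1171]), np.float64(0.1949), array([588.4, 300.1, 137.1]), np.float64(-1.2189)) [-1.25261004  1.02859971  1.27271848  1.63918453 -1.02055986  1.28718944
 -2.56955255] [-0.15294981 -0.14408241  1.48809299]
```

View pics/w3.png

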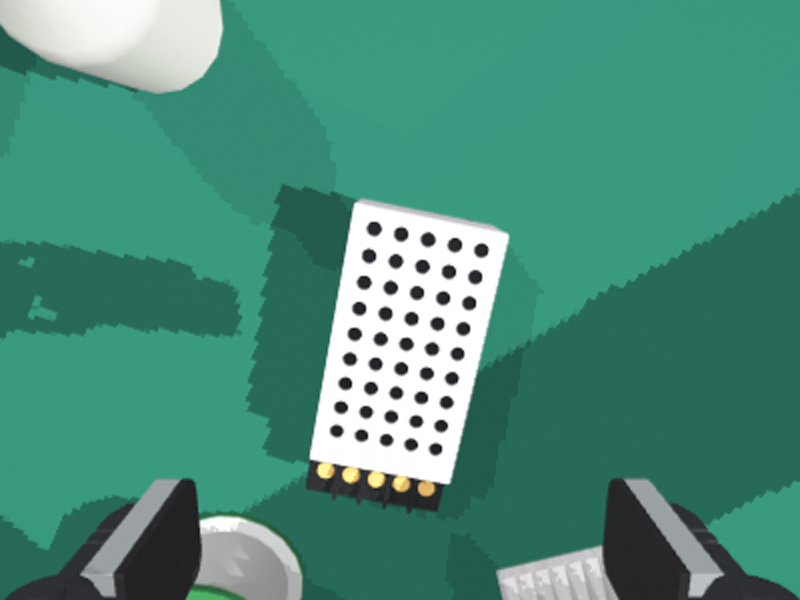

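This wrist view shows the PSU's top face corners at (355,200), (508,234), (452,484) and (310,460). Joint 7 ran into its limit, so I'll go up and turn the other way round.

Request:
servo_tool(translation=[[0,0,-0.035],[0,0,-0.07],[0,0,-0.08],[0,0,-0.08],[0,0,-0.08],[0,0,-0.08],[0,0,-0.08],[0,0,-0.08],[0,0,-0.08],[0,0,-0.08],[0,0,-0.08],[0,0,-0.08]], twist=[-0.1,-0.2,-0.3,-0.42,-0.54,-0.66,-0.78,-0.9,-1.02,-1.14,-1.26,-1.38], hand=[1,1,1,1,1,1,1,1,1,1,1,1])

```text
t: 8.87
eef_pos: [589.2, 301.7, 220.7]
tcp_rot: [-3.124, -0.262, 0.007]
wrist_force: [1.1, 0.5, -0.9]
finger_gap: 85.4
finger_force: 0.0
```

Run:
```python
from h import *
import pickle;c=pickle.load(open('c3.pkl','rb'))
np.set_printoptions(precision=3,suppress=True)
f=lambda a:np.array(a)/2+[120,60]-0.25
C=px2w('wrist',f([(310,460),(355,200),(508,234),(452,484)]),38,c)[:,:2]
a=(C[0]+C[3]-C[1]-C[2])/2;b=(C[0]+C[1]-C[2]-C[3])/2
th=np.arctan2(-a[0],a[1]);print(np.linalg.norm(a),np.linalg.norm(b),th,np.arctan2(b[1],b[0]))
e=np.array([-np.sin(th),np.cos(th)]);print('origin',C.mean(0)+9*e)
print(rel(589.6,299,150),get_obs()['qpos'])
```

```text
91.83518188197694 51.59496018153166 0.1630853091238372 0.15175106141739397
origin [589.092 299.235]
(array([0.   , 0.003, 0.071]), None, array([589.2, 301.7, 220.7]), np.float64(0.1675)) [-1.191  0.765  1.09   1.577 -0.713  1.245 -1.377]
```

Request:
servo_tool(translation=[[0,0.002,0],[0,0.002,0],[0,0.002,0],[0,0.002,0],[0,0.002,0],[0,0.002,0.02],[0,0.002,0.04],[0,0.002,0.06],[0,0.002,0.08],[0,0.002,0.1],[0,0.002,0.12],[0,0.002,0.13]], twist=[-0.12,-0.24,-0.36,-0.48,-0.6,-0.72,-0.84,-0.96,-1.08,-1.2,-1.32,-1.44], hand=[1,1,1,1,1,1,1,1,1,1,1,1])

```text
t: 9.87
eef_pos: [587.9, 300.4, 89.2]
tcp_rot: [-2.175, -2.258, 0.001]
wrist_force: [-0.9, -0.3, 0.2]
finger_gap: 85.6
finger_force: 0.0
```

Request:
servo_tool(translation=[[0,0,0],[0,0,0],[0,0,0],[0,0,0]], twist=[-0.1,-0.12,-0.12,-0.12], hand=[1,1,1,1])

```text
t: 10.2
eef_pos: [589.4, 300.1, 90.3]
tcp_rot: [-2.049, -2.376, 0.0]
wrist_force: [0.8, -0.2, 0.4]
finger_gap: 85.4
finger_force: 0.0
```

Run:
```python
from h import *
print(rel(589.3,299.1,20,.157+np.pi/2),get_obs()['qpos'],get_obs()['wrist_force'],get_obs()['t'])
```

```text
(array([-0.0012,  0.    ,  0.0703]), np.float64(-0.0095), array([589.4, 300.1,  90.3]), np.float64(1.7183)) [-0.94795314  0.75141853  0.641682    1.65465997 -0.54329343  0.92280957
  0.04980349] [ 0.77990946 -0.23937612  0.35951788] 10.2
```

Request:
servo_tool(translation=[[-0.001,0,0.025],[-0.001,0,0.05],[-0.001,0,0.066],[-0.001,0,0.07],[-0.001,0,0.07],[-0.001,0,0.07],[-0.001,0,0.07],[-0.001,0,0.07],[-0.001,0,0.07],[-0.001,0,0.07],[-0.001,0,0.07]], twist=[-0.01,-0.01,-0.01,-0.01,-0.01,-0.01,-0.01,-0.01,-0.01,-0.01,-0.01], hand=[1,1,1,1,1,-1,-1,-1,-1,-1,-1], force=50)

```text
t: 11.12
eef_pos: [589.1, 298.9, 19.0]
tcp_rot: [-2.034, -2.39, 0.005]
wrist_force: [-0.3, 0.1, 6.7]
finger_gap: 51.3
finger_force: 54.8
```

Request:
servo_tool(translation=[[0,0,-0.02],[0,0,-0.06],[0,0,-0.1],[0,0,-0.14],[0,0,-0.18],[0,0,-0.2],[0,0,-0.2],[0,0,-0.2]], twist=[0,0,0,0,0,0,0,0], hand=[-1,-1,-1,-1,-1,-1,-1,-1], force=50)

```text
t: 11.78
eef_pos: [588.9, 298.9, 217.7]
tcp_rot: [-2.033, -2.389, 0.007]
wrist_force: [-0.3, -0.6, -4.6]
finger_gap: 51.4
finger_force: 54.3
```

Run:
```python
from h import *
print(rel(550.2,-75.7,220,.2125+np.pi/2),get_obs()['wrist_force'],get_obs()['t'])
```

```text
(array([-0.3636, -0.0982, -0.0018]), np.float64(-0.0518), array([588.9, 298.9, 217.7]), np.float64(1.7315)) [-0.28972344 -0.63497824 -4.55126777] 11.7833
```

Request:
servo_tool(translation=[[-0.02,-0.005,0],[-0.05,-0.013,0],[-0.085,-0.023,0],[-0.12,-0.032,0],[-0.155,-0.042,0],[-0.19,-0.051,0],[-0.225,-0.06,0],[-0.26,-0.07,0],[-0.295,-0.08,0],[-0.33,-0.089,0],[-0.353,-0.095,0],[-0.3635,-0.098,0]], twist=[-0.052,-0.052,-0.052,-0.052,-0.052,-0.052,-0.052,-0.052,-0.052,-0.052,-0.052,-0.052], hand=[-1,-1,-1,-1,-1,-1,-1,-1,-1,-1,-1,-1])

```text
t: 12.78
eef_pos: [547.3, -80.5, 215.9]
tcp_rot: [-1.976, -2.434, 0.017]
wrist_force: [-0.6, -0.5, -4.7]
finger_gap: 51.1
finger_force: 54.1
```

Request:
servo_tool(translation=[[0,0,0],[0,0,0],[0,0,0.02],[0,0,0.05],[0,0,0.05],[0,0,0.05]], twist=[0,0,0,0,0,0], hand=[-1,-1,-1,-1,-1,-1])

```text
t: 13.28
eef_pos: [548.4, -73.2, 166.2]
tcp_rot: [-1.964, -2.441, 0.014]
wrist_force: [-0.3, -0.3, -3.6]
finger_gap: 51.6
finger_force: 55.0
```

Run:
```python
from h import *
print(rel(550.2,-75.7,65,.2125+np.pi/2),get_obs()['wrist_force'],get_obs()['t'])
c=cam('wrist');save('wrist','w4')
import pickle;pickle.dump((c,get_obs()),open('c4.pkl','wb'))
```

```text
(array([-0.0029,  0.0024,  0.1011]), np.float64(0.0031), array([548.4, -73.2, 166.2]), np.float64(1.7864)) [-0.28933303 -0.3070032  -3.55008537] 13.2833
```

View pics/w4.png

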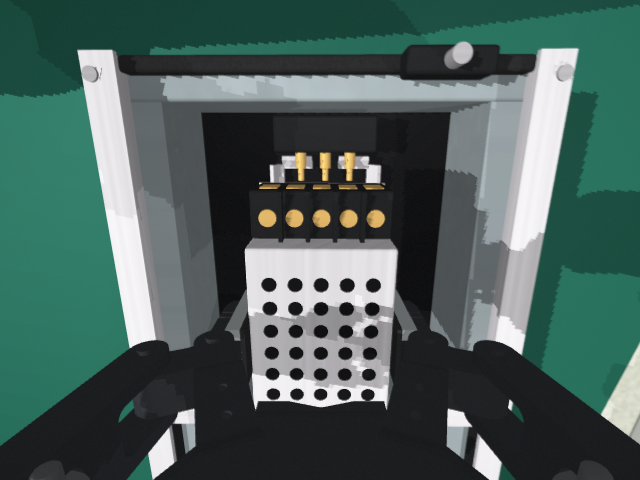

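The wrist view shows the held PSU: case front-top edge (246,249)–(397,249), strip's outer top edge (250,190)–(392,190). The three pins ahead are centred at column 325.

Run:
```python
from h import *
import pickle;c,o=pickle.load(open('c4.pkl','rb'))
np.set_printoptions(precision=2,suppress=True)
M=Rm(o['tcp_rot']);p=o['eef_pos'];print('tilt',M[:,2],'pos',p)
th=.2125;B=np.array([[np.cos(th),-np.sin(th)],[np.sin(th),np.cos(th)]]);n=np.array([550.2,-75.7])
g=lambda uv,z:(px2w('wrist',uv,z,c)[:,:2]-n)@B
print('case front(+37)',g([(246,249),(397,249)],p[2]+18.5),'strip(+55)',g([(250,190),(392,190)],p[2]+6.5))
print('tcp',(p[:2]-n)@B,'pins bases',g([(301,153),(325,153),(350,153)],64), 'loc', g([(283,160),(369,160)],61),'bed',g([(202,113),(450,113)],45))
print(rel(550.2,-75.7,65,.2125+np.pi/2))
```

```text
tilt [-0.01 -0.   -1.  ] pos [549.83 -74.16 167.75]
case front(+37) [[-25.21  40.57]
 [ 24.65  40.9 ]] strip(+55) [[-25.44  58.52]
 [ 24.18  58.73]]
tcp [-0.04  1.58] pins bases [[-14.88  68.69]
 [  0.75  68.74]
 [ 17.01  68.78]] loc [[-27.11  64.09]
 [ 29.91  64.28]] bed [[-83.82  94.62]
 [ 85.64  94.9 ]]
(array([-0. ,  0. ,  0.1]), np.float64(0.0024), array([549.8, -74.2, 167.8]), np.float64(1.7857))
```

Request:
servo_tool(translation=[[-0.001,0,0],[-0.001,0,0.01],[-0.001,0,0.025],[-0.001,0,0.04],[-0.001,0,0.055],[-0.001,0,0.065],[-0.001,0,0.07],[-0.001,0,0.07],[-0.001,0,0.07],[-0.001,0,0.07]], twist=[0.002,0.002,0.002,0.002,0.002,0.002,0.002,0.002,0.002,0.002], hand=[-1,-1,-1,-1,-1,-1,-1,-1,-1,-1])

```text
t: 14.17
eef_pos: [550.6, -77.2, 99.1]
tcp_rot: [-1.974, -2.44, 0.008]
wrist_force: [0.2, 0.4, -5.3]
finger_gap: 51.6
finger_force: 55.1
```

Run:
```python
from h import *
c=cam('wrist');o=get_obs();save('wrist','w5')
th=.2125;B=np.array([[np.cos(th),-np.sin(th)],[np.sin(th),np.cos(th)]]);n=np.array([550.2,-75.7])
print(rel(550.2,-75.7,64,.2125+np.pi/2,o),(o['eef_pos'][:2]-n)@B)
import pickle;pickle.dump((c,o),open('c5.pkl','wb'))
```

```text
(array([0.0016, 0.0001, 0.0351]), np.float64(-0.0021), array([550.6, -77.2,  99.1]), np.float64(1.7812)) [ 0.10436967 -1.6018659 ]
```

View pics/w5.png

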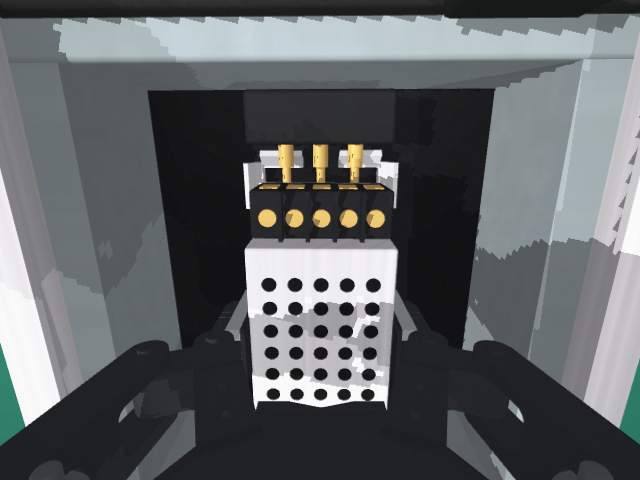

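The PSU (centre column 321) is now in line with the pins (columns 286, 321, 356). I'll lower it.

Request:
servo_tool(translation=[[0,0,0.008],[0,0,0.016],[0,0,0.021],[0,0,0.025],[0,0,0.028],[0,0,0.031],[0,0,0.033],[0,0,0.034],[0,0,0.035],[0,0,0.035],[0,0,0.035]], twist=[0,0,0,0,0,0,0,0,0,0,0], hand=[-1,-1,-1,-1,-1,-1,-1,-1,-1,-1,-1])

```text
t: 15.13
eef_pos: [549.5, -77.1, 64.0]
tcp_rot: [-1.973, -2.439, 0.008]
wrist_force: [-4.2, 1.2, 6.1]
finger_gap: 51.6
finger_force: 56.1
```

Run:
```python
from h import *
o=get_obs()
th=.2125;B=np.array([[np.cos(th),-np.sin(th)],[np.sin(th),np.cos(th)]]);n=np.array([550.2,-75.7])
print(rel(550.2,-75.7,64,.2125+np.pi/2,o),(o['eef_pos'][:2]-n)@B,o['wrist_force'])
```

```text
(array([ 0.0012,  0.0009, -0.    ]), np.float64(-0.0021), array([549.5, -77.1,  64. ]), np.float64(1.7812)) [-0.94495109 -1.19989261] [-4.18565144  1.20304303  6.06774399]
```

Request:
servo_tool(translation=[[0,0,0],[0,0,0],[0,0,0],[0,0,0],[0,0,0],[0,0,-0.02],[0,0,-0.05],[0,0,-0.09],[0,0,-0.13],[0,0,-0.17],[0,0,-0.19],[0,0,-0.19]], twist=[0,0,0,0,0,0,0,0,0,0,0,0], hand=[1,1,1,1,1,1,1,1,1,1,1,1])

```text
t: 16.13
eef_pos: [554.1, -77.7, 258.6]
tcp_rot: [1.974, 2.44, 0.001]
wrist_force: [0.9, -0.5, -0.7]
finger_gap: 85.5
finger_force: 0.0
```

Run:
```python
from h import *
c=cam('wrist');o=get_obs();save('wrist','w6',(120,60,520,360),2)
import pickle;pickle.dump((c,o),open('c6.pkl','wb'))
th=.2125;B=np.array([[np.cos(th),-np.sin(th)],[np.sin(th),np.cos(th)]]);org=np.array([571.3,-173.4])
h=org+B@[0,-13]; print(h,rel(*h,250,.2125,o),o['t'],o['qpos'])
```

```text
[ 574.0417562  -186.10758722] (array([-0.1102, -0.0031,  0.0088]), np.float64(1.5686), array([554.1, -77.7, 258.6]), np.float64(1.7811)) 16.1333 [-0.58005473  0.387288    0.85300796  1.80368545 -0.3246645   1.09501328
  0.59704106]
```

View pics/w6.png

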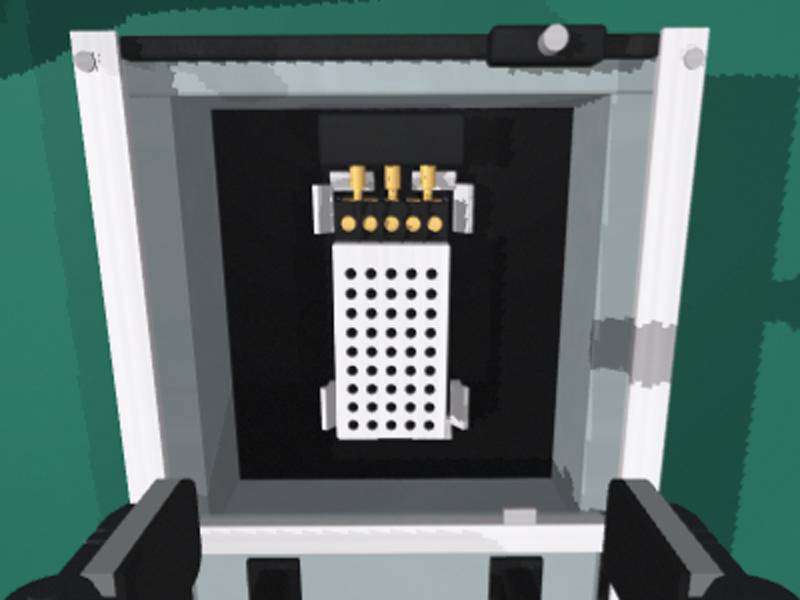

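The PSU looks seated flat between the locators, strip at the pins. Case-top corners are (333,243), (449,243), (449,438) and (337,438). I'll check the numbers.

Run:
```python
from h import *
import pickle;c,o=pickle.load(open('c6.pkl','rb'))
np.set_printoptions(precision=2,suppress=True)
th=.2125;B=np.array([[np.cos(th),-np.sin(th)],[np.sin(th),np.cos(th)]]);n=np.array([550.2,-75.7])
f=lambda a:np.array(a)/2+[120,60]-0.25
g=lambda uv,z:(px2w('wrist',f(uv),z,c)[:,:2]-n)@B
print(g([(333,243),(449,243),(449,438),(337,438)],83)); print('bed',g([(211,109),(573,109),(552,478),(241,478)],45))
```

```text
[[-25.76  37.14]
 [ 25.14  37.  ]
 [ 26.68 -54.92]
 [-26.67 -54.73]]
bed [[-84.65  95.4 ]
 [ 84.89  94.99]
 [ 86.17 -94.04]
 [-83.51 -93.43]]
```

Request:
servo_tool(translation=[[-0.01,0,0],[-0.02,-0.001,0],[-0.04,-0.001,0],[-0.06,-0.001,0],[-0.08,-0.001,0],[-0.1,-0.001,0],[-0.113,-0.001,0],[-0.113,-0.001,0],[-0.113,-0.001,0],[-0.113,-0.001,0],[-0.113,-0.001,0],[-0.113,-0.001,0]], twist=[0.12,0.24,0.36,0.48,0.6,0.72,0.84,0.96,1.08,1.2,1.32,1.44], hand=[1,1,1,1,1,1,1,1,1,1,1,1])

```text
t: 17.18
eef_pos: [572.7, -187.1, 251.3]
tcp_rot: [-3.098, -0.524, 0.015]
wrist_force: [-0.1, -0.7, -0.6]
finger_gap: 85.4
finger_force: 0.0
```

Request:
servo_tool(translation=[[0,0,0],[0,0,0],[0,0,0],[0,0,0],[0,0,0]], twist=[0.1,0.129,0.129,0.129,0.129], hand=[1,1,1,1,1])

```text
t: 17.6
eef_pos: [573.3, -187.3, 252.8]
tcp_rot: [3.123, 0.336, -0.012]
wrist_force: [-0.5, -1.0, -0.3]
finger_gap: 85.5
finger_force: 0.0
```

Run:
```python
from h import *
o=get_obs();print(rel(576.6,-188.5,149,.2125,o),o['t'],o['qpos'],o['wrist_force'])
```

```text
(array([0.0038, 0.0018, 0.1038]), np.float64(0.0018), array([ 573.3, -187.3,  252.8]), np.float64(0.2143)) 17.6 [-0.53018093  0.6609142   1.18791779  1.69861686 -0.6399409   1.24041351
 -0.54694768] [-0.51574598 -1.0267623  -0.29704008]
```

Request:
servo_tool(translation=[[0.003,0.002,0.03],[0.003,0.002,0.06],[0.003,0.002,0.09],[0.003,0.002,0.103],[0.003,0.002,0.103],[0.003,0.002,0.103],[0.003,0.002,0.103],[0.003,0.002,0.103],[0.003,0.002,0.103],[0.003,0.002,0.103],[0.003,0.002,0.103]], twist=[0,0,0,0,0,0,0,0,0,0,0], hand=[1,1,1,1,1,-1,-1,-1,-1,-1,-1], force=30)

```text
t: 18.52
eef_pos: [576.4, -187.7, 151.1]
tcp_rot: [-3.123, -0.334, 0.01]
wrist_force: [-6.1, -2.9, 16.4]
finger_gap: 12.8
finger_force: 33.6
```

Request:
servo_tool(translation=[[0,-0.006,0],[0,-0.018,0],[0,-0.035,0],[0,-0.053,0],[0,-0.071,0],[0,-0.089,0],[0,-0.107,0],[0,-0.125,0],[0,-0.143,0],[0,-0.158,0],[0,-0.168,0],[0,-0.175,0]], twist=[0,0,0,0,0,0,0,0,0,0,0,0], hand=[-1,-1,-1,-1,-1,-1,-1,-1,-1,-1,-1,-1], force=30)

```text
t: 19.52
eef_pos: [539.2, -17.5, 151.2]
tcp_rot: [3.122, 0.334, -0.01]
wrist_force: [-1.7, -1.6, 4.8]
finger_gap: 13.3
finger_force: 32.1
```

Request:
servo_tool(translation=[[0,-0.003,0],[0,-0.006,0],[0,-0.009,0],[0,-0.012,0],[0,-0.014,0],[0,-0.014,0],[0,-0.014,0]], twist=[0,0,0,0,0,0,0], hand=[-1,-1,-1,-1,-1,-1,-1])

```text
t: 20.1
eef_pos: [536.9, -6.9, 151.2]
tcp_rot: [3.119, 0.33, -0.008]
wrist_force: [0.7, -5.4, 2.6]
finger_gap: 12.9
finger_force: 31.7
```

Request:
servo_tool(translation=[[0,-0.002,0],[0,-0.004,0],[0,-0.004,0],[0,-0.004,0],[0,-0.004,0]], twist=[0,0,0,0,0], hand=[-1,-1,-1,-1,-1])

```text
t: 20.52
eef_pos: [536.9, -6.8, 151.2]
tcp_rot: [3.113, 0.325, -0.005]
wrist_force: [5.0, -15.0, -4.1]
finger_gap: 13.2
finger_force: 31.1
```

At the stop: it moved no further while the force rose to 15 N. I'll let go and rise.

Request:
servo_tool(translation=[[0,0.003,0],[0,0.003,0],[0,0.003,0],[0,0.003,0],[0,0.003,0],[0,0.003,-0.03],[0,0.003,-0.07],[0,0.003,-0.11],[-0.02,0.003,-0.13],[-0.02,0.003,-0.13],[-0.02,0.003,-0.13],[-0.02,0.003,-0.13]], twist=[0,0,0,0,0,0,0,0,0,0,0,0], hand=[-1,1,1,1,1,1,1,1,1,1,1,1])

```text
t: 21.52
eef_pos: [517.3, -5.8, 279.5]
tcp_rot: [-3.123, -0.335, 0.012]
wrist_force: [-0.2, 0.9, -0.5]
finger_gap: 85.4
finger_force: 0.0
```

Run:
```python
from h import *
o=get_obs();print(o['eef_pos'],o['wrist_force']);save('wrist','w7')
```

```text
[517.26104568  -5.76166859 279.51648313] [-0.17315957  0.88454157 -0.52253388]
```

View pics/w7.png

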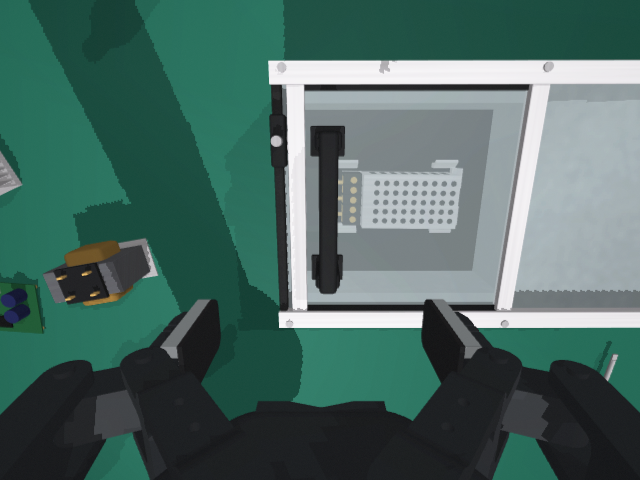

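The guard is shut (bar at column 328, end bar at column 296) and the PSU is in the nest, with its strip at the pins near column 348. The arm is clear, so I'm handing in.

```bash
python3 -c "
from cell import *
print(sign_off())"
```

```text
the job is handed in; nothing more can be done
None
```

The supply is flat in the locators with its terminal strip at the contact pins, the guard is slid fully home and released, and the job was handed in at about 21.5 s; sign-off returned no verdict.

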